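Clear the lid and hold the case open for inspection

ROBOT

A 6-joint arm with a two-finger parallel gripper is mounted at the origin on the work surface. World frame = base frame: x ahead of the robot, y to its left, z up, the work surface at z = 0. Lengths are in mm, angles in rad, forces in N, time in s.
With the tool pointing down it reaches from about 375 to 900 mm from the base axis. Payload 3.1 kg.
Tool frame: the origin (TCP) lies midway between the tips of the shut fingers; the grasp point (between the pads) lies 19 mm behind it; z points along the fingers, y is the line along which they close (so a half turn about z gives the same grasp; the last joint's range is limited). The gripper opens to 85 mm and grips with 20 to 120 N. Pads are 22 mm wide; open, the fingers measure 114 mm over their backs; the gripper's body (76 mm by 85 mm) begins 54 mm behind the grasp point. The pads swing forward as they close: fully open they stand 13 mm farther back than shut.
Start: joints at [-1.512, 0.527, 1.433, -0, 1.181, -0.178], TCP at [146.646, -607.529, 231.31] pointing down, gripper open.
Joint ranges: [-3.08, 3.08], [-0.75, 2.2], [0.22, 2.44], [-1.43, 4.57], [0, 2.65], [-2.85, 2.85]. Speed limits (rad/s): [2.79, 2.79, 3.14, 3.14, 3.14, 3.14].

INTERFACE

Orientations are given as a 3x3 rotation matrix whose columns are the frame's x, y, z axes.
In Python, from cell import arm gives the robot as it stands. Calls block until the motion is done:
- arm.move_to(position, orientation): joint-space move of the TCP to a pose.
- arm.movel(position, frame=None, velocity=150, stop_force=None): straight line of the TCP; frame=None keeps the orientation; velocity is the mean speed in mm/s. With stop_force (N) it stops when the force on the tool has changed by that much, and returns True; else False.
- arm.goto_joints(angles): joint-space move.
- arm.gripper_to(opening, newtons=None): opening from 0.0 (shut) to 1.0 (fully open); newtons is the grip in N (None keeps the last); returns when the fingers have stopped.
- arm.hold(seconds).
- arm.inverse_kinematics(position, orientation): joint angles nearest the present ones, or None.
- arm.capture(name): name is "side" or "top"; returns the picture (384x512x3 uint8, red, green, blue); there is no depth.
- arm.get_calibration(name): a dict with "camera_matrix" (3x3 intrinsics, pixels), "dist" ([k1, k2, p1, p2, k3] as OpenCV has them; the pictures are not rectified), "cam_to_world" (4x4, takes a point from camera to world coordinates). Camera axes: x right, y up, looking along -z (the intrinsics and any distortion apply to the point x, -y, -z); pixel columns grow to the right and rows downward; lengths in mm; the calibration is good to about 2 mm. A picture is of the moment at which its call begins. get_calibration takes no time and is no camera call.
A pose or a line that the arm cannot do raises arm.IKError and nothing moves.
- arm.close_job(): hands the job in; it is judged then, once.
Trained networks look in the newest picture that a camera, given by its name, has taken for a name from the list of things; names that differ only in an ending like _2 or _b are one class to them, and where a whole thing is asked for, a point or a joint stands for the part that bears it (a point fixed in the world has none). Each returns a list of dicts, best first, with "conf" (0 to 1); they miss things now and then, are a little off and sometimes report something else, mostly with a low value. They report only what shows in the picture. A call takes as long as a camera call.
- arm.trace(camera, label): "pixels" (384x512 bool, what is visible of it) and "location" ([column, row] in pixels, amid what is visible of it).
Readings, each from a call of its own:
- arm.current_t(): time.
- arm.current_joint_pos(): joint angles.
- arm.current_joint_vel(): joint speeds.
- arm.current_joint_torque(): joint torques, N m.
- arm.current_position(): TCP position.
- arm.current_ee_rot(): TCP orientation.
- arm.current_wrist_force(): force on the tool from outside, world axes, zero at the start.
- arm.current_torque(): the same for the moment, N m.
- arm.current_opening(): opening from 0.0 (shut) to 1.0 (fully open).
- arm.current_grasp_force(): force on a finger pad.
Only numpy, scipy, OpenCV 4.12 (cv2) and the standard library are available. Lean on these libraries where they do the work, as an engineer would, in place of code of your own. Each camera call takes 0.05 s, during which the arm holds its last target. There are 200 camera calls.

TASK

A metal plate is standing in the groove on top of the grey parts case. With the lid still shut, take the plate off and stand it on its long edge, the same way up, fully down in one of the two free slots of the slotted rack and let go; then raise the lid and hold it still in the fingers, open at 50 degrees (give or take 5), so the inspector can look in. The lid falls shut by itself, so finish while still holding it; do not swing it past 75 degrees, and leave the spare plate, the domes and the red cutter where they are.

Things in the scene. Friction and masses are not known exactly. Their poses are not given: they have to be found in the camera images.
- plate: the loose aluminium plate to be moved, 100 long (x) x 8 thick (y) x 80 high (z) mm, about 0.12 kg, two dark round marks low on each face. Starts standing on a long edge, z up, in the groove on the lid, its x along the case's; the upper 66 mm are free. Origin: middle of its lower face. It must end z up; turned half round about z is fine
- rack: fixed rack, white ribs on a black base 120 (x) x 180 (y) x 12 (z) mm, yaw varies. Origin: centre of its underside. Three slots run along its x at y = -60, 0, +60 mm, each 14 mm wide and 110 mm long between solid ribs (46 mm thick between slots, 13 mm outside) with rounded edges; slot floors at z = 12, rib tops at z = 42 mm. Slot y = +60 holds the spare plate, two are free
- slot0 (a point): middle of the floor of the free end slot (rack y = -60 mm); axes as the rack's: x along the slot, y across it, z up
- slot1 (a point): middle of the floor of the free middle slot (rack y = 0); axes as the rack's
- case: grey parts case, fixed, open box 180 (x) x 220 (y) x 100 (z) mm with a hinged lid 8 mm thick; on the lid two bars 80 mm long, 14 mm high, 11 mm apart form a groove along the case's x. Origin: centre of its underside; front faces its -x; yaw varies. It stands on the robot's left or right, the rack on the other side
- lid (a joint): angle of the lid in rad: 0 shut (level), growing as the front edge rises; 0.873 is 50 degrees. Free hinge along the case's y at its far (+x) top edge; the lid (about 0.4 kg with tab and bars) falls shut when let go; 1 to 2 N at the tab carries it
- lid_hinge (a point): middle of the lid's hinge axis, on the case's far top edge (case x = +90 mm, z = 100 mm); axes as the case's
- lid_tab (a point): grip point on the black tab at the middle of the lid's front edge, 220 mm from the hinge; moves and turns with the lid. The tab is a flat bar 24 wide (along the case's y) x 12 thick mm, 55 mm long to the front; the point is 40 mm out from the lid's edge, at mid width and mid thickness, 4 mm above the hinge when shut. Pinched across its width it turns between the pads as the lid rises
- spare_plate: a second plate like the first, loose, standing in the rack's slot at y = +60 mm; leave it there
- dome_a: loose clear plastic dome, 80 mm across with a flange 104 mm across, 87 mm high with its pin; at the left, farther out; origin at the centre of its underside; leave alone
- dome_b: a like clear dome, at the left, nearer the robot; leave alone
- cutter: loose red hand cutter lying flat, 155 x 34 x 22 mm, at the robot's right; origin at the centre of its underside; leave alone

How it is judged:
By the outcome, as a careful person would: the job done as asked, in the order asked, and still so for the second after the job is handed in, while the arm keeps its last pose, push and grip.
It also fails if it takes over 58 s, if anything falls off the work surface, if the arm or the gripper's body presses on something with over 40 N, if the wrist force passes 120 N, or if a joint passes its speed limit or range.

## Working session

There is one attempt and no reset: what is moved stays moved. The work goes in short steps, each a Python script; the robot and the scene stay as the last script left them, time stands still between calls to the robot, and variables do not carry over. Pictures are saved under pics/ and viewed, at most 10 in all, crops included, and the job is handed in when it is done.

```bash
mkdir -p pics; ls
python3 - <<'E'
from cell import arm
import cv2,numpy as np
ims=[]
for n in ("side","top"):
    im=arm.capture(n); cv2.imwrite(f"pics/{n}0.png",im[:,:,::-1])
    c=arm.get_calibration(n); print(n,np.round(c["camera_matrix"],1).tolist(),np.round(c["dist"],3),np.round(c["cam_to_world"],3).tolist())
    for l in ("plate","rack","case","lid_tab"):
        for d in arm.trace(n,l): print(n,l,round(d["conf"],2),np.round(d["location"]),d["pixels"].sum())
print(arm.current_t())
E
```

```text
pics
side [[390.5, 0.0, 254.2], [0.0, 390.5, 187.2], [0.0, 0.0, 1.0]] [0.04 0.   0.   0.   0.  ] [[-0.735, 0.467, -0.492, 11.239], [-0.678, -0.508, 0.53, 560.987], [-0.003, 0.724, 0.69, 861.193], [0.0, 0.0, 0.0, 1.0]]
side plate 0.68 [285. 135.] 483
side rack 0.84 [193. 250.] 2515
side case 0.65 [283. 162.] 4390
side lid_tab 0.59 [284. 154.] 2218
side lid_tab 0.54 [173. 256.] 382
top [[430.8, 0.0, 259.6], [0.0, 430.8, 194.5], [0.0, 0.0, 1.0]] [-0.112  0.     0.     0.     0.   ] [[-0.0, 0.993, -0.115, 411.364], [-1.0, -0.0, -0.001, -11.566], [-0.001, 0.115, 0.993, 1471.822], [0.0, 0.0, 0.0, 1.0]]
top plate 0.7 [325. 184.] 178
top rack 0.62 [176. 197.] 183
top rack 0.61 [199. 198.] 1668
top case 0.9 [320. 182.] 4014
top lid_tab 0.82 [320. 187.] 3661
top lid_tab 0.48 [122. 190.] 770
0.5
```

Run:
```python
import cv2
a=cv2.imread("pics/side0.png");b=cv2.imread("pics/top0.png")
cv2.imwrite("pics/sideL.png",cv2.resize(a[80:330,110:390],None,fx=2.8,fy=2.4,interpolation=2)[:600,:800])
cv2.imwrite("pics/topL.png",cv2.resize(b[110:290,100:400],None,fx=2.6666,fy=2.6666,interpolation=2)[:600,:800])
```

```text
(no output)
```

View pics/sideL.png

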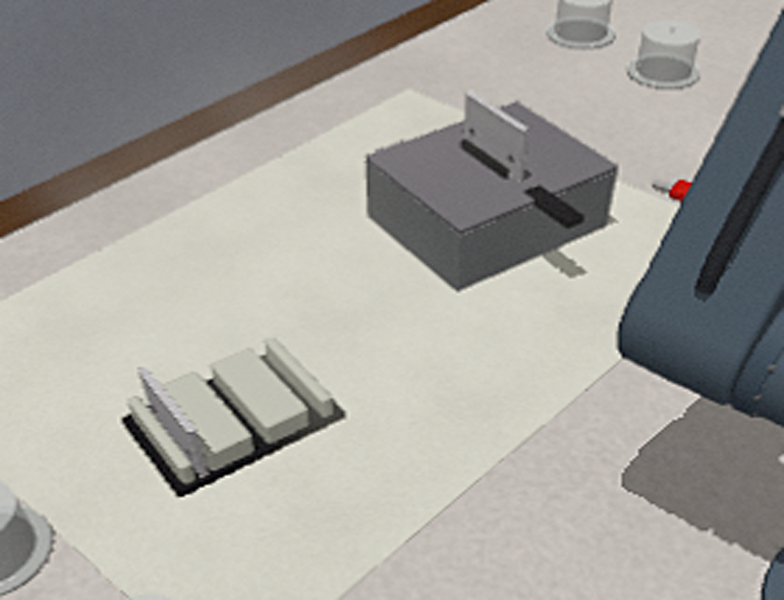

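View pics/topL.png

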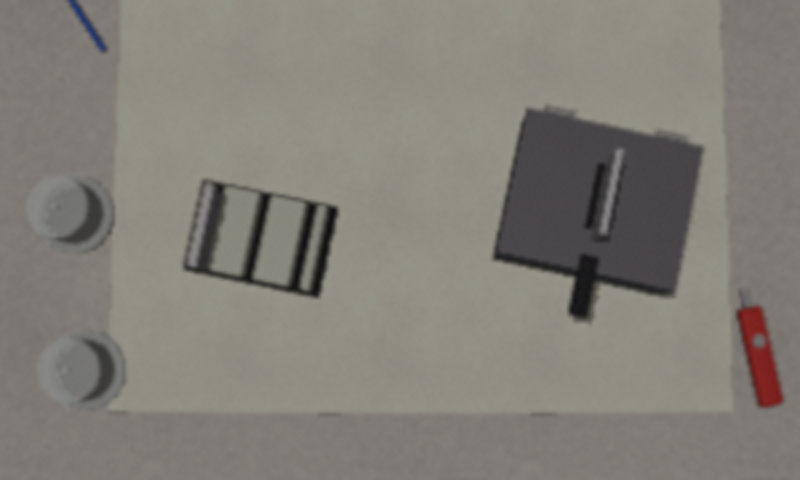

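Side view: case with the plate standing on it and the tab toward the robot, rack at left with the spare plate in its +y slot, two free slots. Top view (offset 100,110, scale 2.667): lid corners at crop (527,108), (703,147), (674,296), (494,259); rack base at (207,180), (338,207), (318,297), (184,268). I'll fit the models' edges to both views.

```bash
cat > geom.py <<'E'
import numpy as np, cv2
from scipy.optimize import least_squares
from cell import arm
F=np.diag([1.,-1,-1])
def project(cam,P):
    c=arm.get_calibration(cam); M=np.array(c["cam_to_world"]); R=F@M[:3,:3].T
    return cv2.projectPoints(np.float64(P).reshape(-1,3),cv2.Rodrigues(R)[0],-R@M[:3,3],np.array(c["camera_matrix"]),np.array(c["dist"]))[0][:,0]
def world(p,L):   # p = x,y,yaw,dz
    c,s=np.cos(p[2]),np.sin(p[2]); L=np.float64(L)
    return np.c_[c*L[:,0]-s*L[:,1]+p[0], s*L[:,0]+c*L[:,1]+p[1], L[:,2]+p[3]]
def fit(ims,edges,p0,rad=3,fixz=True,it=8):
    """edges: {cam:[(A,B),...]} local; snaps edge samples to the steepest grey step along the normal"""
    G={k:cv2.GaussianBlur(cv2.cvtColor(v,cv2.COLOR_RGB2GRAY).astype(np.float32),(0,0),.7) for k,v in ims.items()}
    L={k:np.concatenate([np.linspace(a,b,22)[1:-1] for a,b in e]) for k,e in edges.items()}
    T={k:np.concatenate([np.tile((np.float64(b)-a)/np.linalg.norm(np.float64(b)-a),(20,1)) for a,b in e]) for k,e in edges.items()}
    p=np.float64(p0); t=np.arange(-rad-.5,rad+.51,.25)
    for i in range(it):
        tg={}
        for k in edges:
            u=project(k,world(p,L[k])); v=project(k,world(p,L[k]+T[k])); d=v-u; d/=np.linalg.norm(d,axis=1)[:,None]
            n=np.c_[-d[:,1],d[:,0]]; q=u[:,None]+t[None,:,None]*n[:,None]
            g=cv2.remap(G[k],q[...,0].astype(np.float32),q[...,1].astype(np.float32),cv2.INTER_CUBIC)
            g=np.abs(g[:,4:]-g[:,:-4]); tc=t[2:-2]; w=g**4; off=(w*tc).sum(1)/(w.sum(1)+1e-9)
            tg[k]=(u+off[:,None]*n,n,g.max(1)>8)
        def res(x):
            pp=np.r_[x,p[3]] if fixz else x
            return np.concatenate([(((project(k,world(pp,L[k]))-tg[k][0])*tg[k][1]).sum(1)*tg[k][2]) for k in edges])
        s=least_squares(res,p[:3] if fixz else p,x_scale=np.r_[1,1,.01,1][:3 if fixz else 4],loss="soft_l1",f_scale=.5)
        p=np.r_[s.x,p[3]] if fixz else s.x
    r=res(s.x); out=[];i=0
    for k in edges:
        for _ in edges[k]: out.append((k,round(float(np.mean(r[i:i+20])),2))); i+=20
    return p,out
def B(x0,x1,y0,y1): return (x0,x1,y0,y1)
def ex(x,y0,y1,z): return ((x,y0,z),(x,y1,z))   # edge along y at x
def ey(y,x0,x1,z): return ((x0,y,z),(x1,y,z))   # edge along x at y
def ez(x,y,z0,z1): return ((x,y,z0),(x,y,z1))
CASE={"top":[ex(90,-110,110,108),ey(110,-90,90,108),ey(-110,-90,90,108)],
 "side":[ex(90,-110,110,108),ey(110,-90,90,108),ey(-110,-90,90,108),ex(-90,20,110,108),ex(-90,-110,-20,108),ez(-90,110,0,108),ex(-90,-110,110,0),ey(110,-90,90,0)]}
RACK={"top":[ex(-60,-90,90,0),ey(-90,-60,60,0),ex(60,-90,50,12),ey(53,-55,55,42),ey(-7,-55,55,42),ey(7,-55,55,12),ey(-53,-55,55,12)],
 "side":[ex(-60,-90,90,0),ey(90,-60,60,0),ey(-90,-60,60,12),ey(-7,-55,55,42),ey(-53,-55,55,42)]}
PLATE={"top":[ey(-4,-50,50,80),ey(4,-50,50,80),ex(50,-4,4,80),ex(-50,-4,4,80)],
 "side":[ey(-4,-50,50,80),ez(50,4,20,80),ez(-50,-4,20,80)]}
def init(cam,L,uv,p0):
    s=least_squares(lambda x:(project(cam,world(np.r_[x,p0[3]],L))-uv).ravel(),p0[:3],x_scale=[1,1,.01]); return np.r_[s.x,p0[3]],np.abs(s.fun).max()
E
cat > m1.py <<'E'
from geom import *
rd=lambda f:cv2.imread(f)[:,:,::-1].copy()
ims={k:rd(f"pics/{k}0.png") for k in("top","side")}
tc=lambda a:np.float64(a)/(800/300)+[100,110]-.3
r,e=init("top",[(90,110,108),(90,-110,108),(-90,-110,108),(-90,110,108)],tc([(527,108),(703,147),(674,296),(494,259)]),[550,-200,0,0]); print(r.round(3),e)
k,e=init("top",[(60,90,12),(60,-90,12),(-60,-90,0),(-60,90,0)],tc([(207,180),(338,207),(318,297),(184,268)]),[550,200,0,0]); print(k.round(3),e)
c,o=fit(ims,CASE,r); print("case",c.round(3),o); print(" freez",fit(ims,CASE,c,fixz=False)[0].round(3))
k,o=fit(ims,RACK,k); print("rack",k.round(3),o); print(" freez",fit(ims,RACK,k,fixz=False)[0].round(3))
for cam in ims: print(cam+" only",fit({cam:ims[cam]},{cam:CASE[cam]},c)[0].round(3),fit({cam:ims[cam]},{cam:RACK[cam]},k)[0].round(3))
p0,e=init("top",[(50,0,80),(-50,0,80)],tc([(619,150),(602,239)]),np.r_[c[:3],108]); print(p0.round(3),e)
p,o=fit(ims,PLATE,p0); print("plate",p.round(3),o); print(" freez",fit(ims,PLATE,p,fixz=False)[0].round(3))
R=np.array([[np.cos(c[2]),np.sin(c[2])],[-np.sin(c[2]),np.cos(c[2])]]); print("plate in case",R@(p-c)[:2])
s=world(k,[(0,60,12)])[0]; q,o=fit(ims,{"top":PLATE["top"][:2],"side":PLATE["side"]},[s[0],s[1],k[2],12]); print("spare",q.round(3),o,"expected",s)
for n,(x0,y0) in {"side":(110,80),"top":(100,110)}.items():
    S=3 if n=="side" else 2.66; im=cv2.resize(ims[n][y0:y0+200,x0:x0+280 if n=="side" else 400],None,fx=S if n=="top" else 2.85,fy=S if n=="top" else 2.85,interpolation=2)
    S=S if n=="top" else 2.85
    for pose,E,col in((c,CASE,(255,0,0)),(k,RACK,(255,0,0)),(p,PLATE,(0,255,0))):
        for a,b in E[n]:
            u=((project(n,world(pose,[a,b]))-[x0,y0]+.5)*S).round().astype(int); cv2.line(im,tuple(map(int,u[0])),tuple(map(int,u[1])),col,1)
    cv2.imwrite(f"pics/{n}_ov.png",im[:600,:800,::-1])
np.savez("poses.npz",c=c,k=k,p=p)
E
python3 m1.py; python3 -c "
import cv2,numpy as np
a=cv2.imread('pics/side_ov.png');b=cv2.imread('pics/top_ov.png');print(a.shape,b.shape)"
```

```text
[ 5.97906e+02 -2.18239e+02 -2.15000e-01  0.00000e+00] 1.3032557435429624
[ 5.65259e+02  2.02390e+02 -2.17000e-01  0.00000e+00] 1.109106872960865
case [ 6.03928e+02 -2.18834e+02 -2.22000e-01  0.00000e+00] [('top', -0.06), ('top', 0.74), ('top', -0.24), ('side', 0.16), ('side', 0.03), ('side', 0.19), ('side', 0.1), ('side', 0.12), ('side', 0.32), ('side', -0.36), ('side', -0.42)]
 freez [ 6.03324e+02 -2.18221e+02 -2.22000e-01  9.21000e-01]
rack [ 5.66831e+02  2.03976e+02 -2.11000e-01  0.00000e+00] [('top', 0.12), ('top', 0.16), ('top', 0.39), ('top', -0.72), ('top', 0.13), ('top', -0.9), ('top', -0.67), ('side', -0.44), ('side', -0.09), ('side', 0.08), ('side', 1.28), ('side', 0.63)]
 freez [ 5.67881e+02  2.03259e+02 -2.01000e-01 -8.91200e+00]
top only [ 6.03464e+02 -2.17972e+02 -2.20000e-01  0.00000e+00] [ 5.65192e+02  2.00980e+02 -2.02000e-01  0.00000e+00]
side only [ 6.03952e+02 -2.19287e+02 -2.22000e-01  0.00000e+00] [ 5.68896e+02  2.06848e+02 -2.00000e-01  0.00000e+00]
[ 5.95689e+02 -2.18448e+02 -2.06000e-01  1.08000e+02] 0.6416026162613946
plate [ 6.00270e+02 -2.16023e+02 -2.54000e-01  1.08000e+02] [('top', 0.24), ('top', -0.86), ('top', 0.03), ('top', 0.02), ('side', 0.97), ('side', -0.13), ('side', 0.64)]
 freez [ 6.00780e+02 -2.19530e+02 -2.10000e-01  1.00403e+02]
plate in case [-4.18641956  1.93832478]
spare [ 5.65804e+02  2.65782e+02 -1.91000e-01  1.20000e+01] [('top', -0.29), ('top', -1.43), ('side', 2.77), ('side', 0.15), ('side', -0.13)] expected [579.3700912  262.65090717  12.        ]
(570, 798, 3) (532, 798, 3)
```

View pics/side_ov.png

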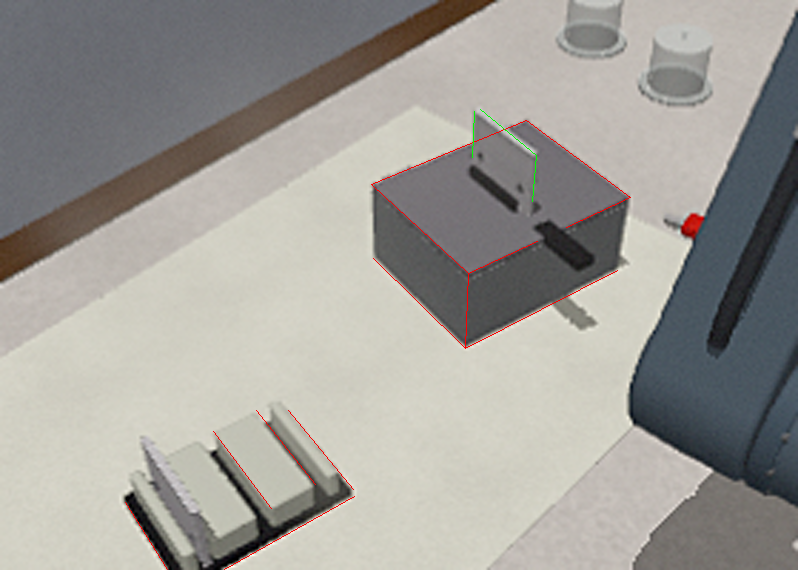

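View pics/top_ov.png

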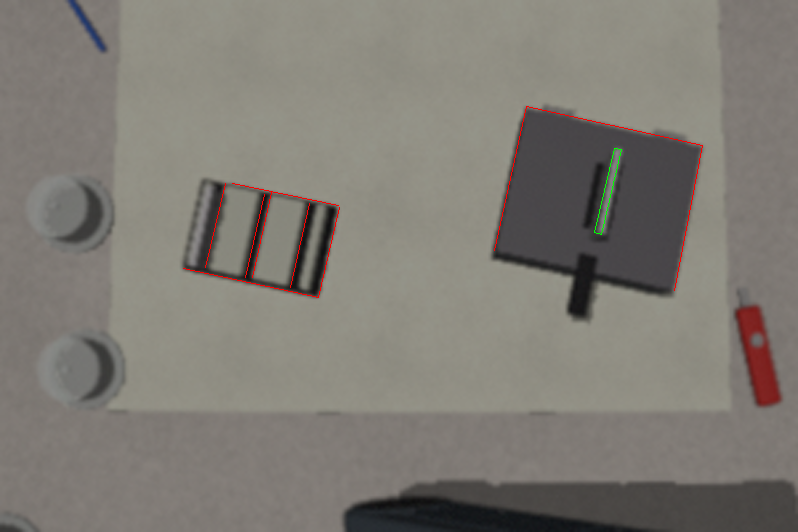

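Both overlays: case fits closely (top-view lid corners at about (527,107), (703,146)). My side-view rack edge y=-7 was the wrong (near) one, and the plate's near edge mixes with the dark bar. I'll fix those edges and refit.

```bash
cat > m2.py <<'E'
import geom; from geom import *
geom.RACK["side"]=[ex(-60,-90,90,0),ey(90,-60,60,0),ey(-90,-60,60,12),ex(60,-90,40,12),ey(7,-55,55,42),ey(-53,-55,55,42),ey(-73,-55,55,42)]
geom.RACK["top"]=[ex(-60,-90,90,0),ey(-90,-60,60,0),ex(60,-90,50,12),ey(53,-55,55,42),ey(-7,-55,55,42),ey(-60,-55,55,12)][:5]
rd=lambda f:cv2.imread(f)[:,:,::-1].copy()
ims={k:rd(f"pics/{k}0.png") for k in("top","side")}
d=np.load("poses.npz"); c=d["c"]; R,P=geom.RACK,geom.PLATE
k,o=fit(ims,R,[565.5,202,-.215,0],rad=2); print("rack",k.round(3),o); print(" freez",fit(ims,R,k,rad=2,fixz=False)[0].round(3))
for cam in ims: print(cam,fit({cam:ims[cam]},{cam:R[cam]},k,rad=2)[0].round(3))
P["top"]=[ey(-4,-50,50,80),ex(50,-4,4,80),ex(-50,-4,4,80)]
p,o=fit(ims,P,[600,-219,c[2],108],rad=2); print("plate",p.round(3),o); print(" freez",fit(ims,P,p,rad=2,fixz=False)[0].round(3))
M=np.array([[np.cos(c[2]),np.sin(c[2])],[-np.sin(c[2]),np.cos(c[2])]]); print("plate in case",M@(p-c)[:2])
for n in ims:
  for l in("plate",):
    m=[x for x in arm.trace(n,l)] ; print(n,[(round(x["conf"],2),x["location"]) for x in m],project(n,world(p,[(0,0,80),(0,0,50)])))
np.savez("poses.npz",c=c,k=k,p=p)
S=5; x0,y0=120,170; im=cv2.resize(ims["side"][y0:y0+110,x0:x0+150],None,fx=5,fy=5,interpolation=2)
for a,b in R["side"]:
    u=((project("side",world(k,[a,b]))-[x0,y0]+.5)*5).astype(int); cv2.line(im,tuple(map(int,u[0])),tuple(map(int,u[1])),(255,0,0),1)
cv2.imwrite("pics/rk.png",im[:,:,::-1])
def tool(yaw): # y along yaw+90deg, z down
    x=np.array([np.cos(yaw),np.sin(yaw),0]);z=np.array([0,0,-1.]);return np.c_[x,np.cross(z,x),z]
s0=world(k,[(0,-60,12)])[0]; tab=world(c,[(-130,0,104)])[0]; print("slot0",s0,"tab",tab)
for nm,pt,yaw in(("plate",[*p[:2],151],c[2]),("slot",[*s0[:2],55],k[2]),("tab",tab-[0,0,19],c[2]),("open",tab+[77,-17,150],c[2])):
    for f in(0,np.pi): q=arm.inverse_kinematics(np.array(pt),tool(yaw+f)); print(nm,f,None if q is None else np.round(q,2))
E
python3 m2.py
```

```text
Traceback (most recent call last):
  File "m2.py", line 7, in <module>
    k,o=fit(ims,R,[565.5,202,-.215,0],rad=2); print("rack",k.round(3),o); print(" freez",fit(ims,R,k,rad=2,fixz=False)[0].round(3))
        ~~~^^^^^^^^^^^^^^^^^^^^^^^^^^^^^^^^^
  File "geom.py", line 28, in fit
    s=least_squares(res,p[:3] if fixz else p,x_scale=np.r_[1,1,.01,1][:3 if fixz else 4],loss="soft_l1",f_scale=.5)
  File "geom.py", line 27, in res
    return np.concatenate([(((project(k,world(pp,L[k]))-tg[k][0])*tg[k][1]).sum(1)*tg[k][2]) for k in edges])
                              ~~~~~~~^^^^^^^^^^^^^^^^^^
  File "geom.py", line 6, in project
    c=arm.get_calibration(cam); M=np.array(c["cam_to_world"]); R=F@M[:3,:3].T
ValueError: time passes only in moves, steps and waits
```

```bash
sed -i 's/^F=np.diag/CAL={n:arm.get_calibration(n) for n in("side","top")}\nF=np.diag/; s/c=arm.get_calibration(cam)/c=CAL[cam]/' geom.py
python3 m2.py
```

```text
rack [ 5.66857e+02  2.04698e+02 -2.11000e-01  0.00000e+00] [('top', 0.22), ('top', -0.1), ('top', 0.24), ('top', -1.28), ('top', -0.27), ('side', -0.48), ('side', -0.38), ('side', -0.17), ('side', 0.06), ('side', 0.38), ('side', 0.57), ('side', 1.59)]
 freez [ 5.67633e+02  2.04164e+02 -2.12000e-01 -3.03300e+00]
top [ 5.65311e+02  2.03491e+02 -2.02000e-01  0.00000e+00]
side [ 5.68285e+02  2.05306e+02 -2.12000e-01  0.00000e+00]
plate [ 6.00375e+02 -2.15369e+02 -2.53000e-01  1.08000e+02] [('top', -0.17), ('top', -0.01), ('top', -0.03), ('side', 0.79), ('side', -0.2), ('side', 0.1)]
 freez [ 6.00862e+02 -2.19129e+02 -2.16000e-01  1.00854e+02]
plate in case [-4.22761216  2.59893729]
top [(0.7, [325.4, 184.4])] [[327.61751567 181.02702767]
 [326.11094999 182.44130914]]
side [(0.68, [285.3, 135.1])] [[286.27164519 125.9749004 ]
 [285.72946797 134.20652605]]
slot0 [554.29965893 146.02668406  12.        ] tab [ 477.10789889 -190.25652349  104.        ]
plate 0 [-0.52  0.64  1.47 -0.    1.03  1.27]
plate 3.141592653589793 [-0.52  0.64  1.47 -0.    1.03 -1.87]
slot 0 [ 0.06  0.71  1.69 -0.    0.73  1.84]
slot 3.141592653589793 [ 0.06  0.71  1.69 -0.    0.73 -1.3 ]
tab 0 [-0.6   0.61  1.83 -0.    0.7   1.2 ]
tab 3.141592653589793 [-0.6   0.61  1.83 -0.    0.7  -1.95]
open 0 [-0.55  0.46  1.49 -0.    1.19  1.25]
open 3.141592653589793 [-0.55  0.46  1.49 -0.    1.19 -1.9 ]
```

View pics/rk.png

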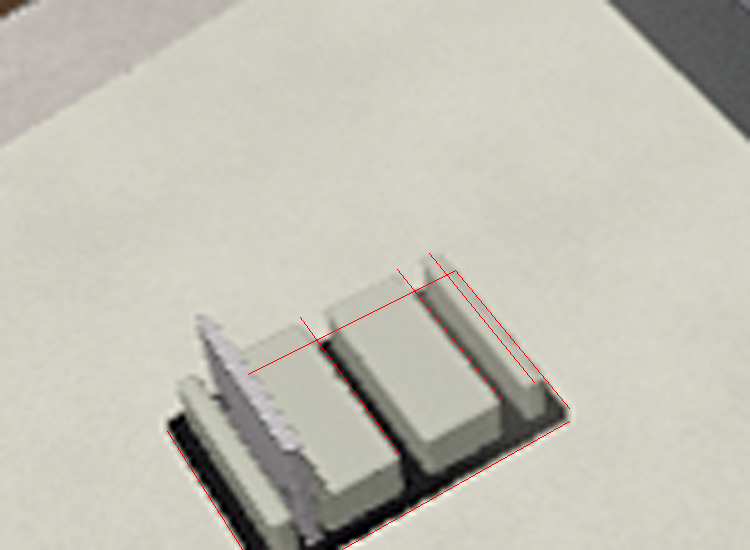

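Rack picture: outer rib's far edge is y=-80 (not -73), and its rear base edge is hidden; the base front corner is near crop (567,410). I'll refit with those fixed, then grasp the plate.

```bash
cat > rk.py <<'E'
import geom; from geom import *
geom.RACK={"side":[ex(-60,-90,90,0),ey(90,-60,60,0),ey(-90,-60,60,12),ey(7,-55,55,42),ey(-53,-55,55,42),ey(-80,-55,55,42)],
"top":[ex(-60,-90,90,0),ey(-90,-60,60,0),ex(60,-90,50,12),ey(-7,-55,55,42)]}
def tool(yaw):
    x=np.array([np.cos(yaw),np.sin(yaw),0]);z=np.array([0,0,-1.]);return np.c_[x,np.cross(z,x),z]
def state(t=""): print(t,"t",round(arm.current_t(),2),"pos",np.round(arm.current_position(),1),"F",np.round(arm.current_wrist_force(),1),"open",round(arm.current_opening(),3),"grip",round(arm.current_grasp_force(),1))
E
python3 - <<'E'
from rk import *
ims={k:cv2.imread(f"pics/{k}0.png")[:,:,::-1].copy() for k in("top","side")}
d=np.load("poses.npz"); c=d["c"]; R=geom.RACK
k,o=fit(ims,R,[566,203.5,-.21,0],rad=2); print("rack",k.round(3),o); print(" freez",fit(ims,R,k,rad=2,fixz=False)[0].round(3))
for cam in ims: print(cam,fit({cam:ims[cam]},{cam:R[cam]},k,rad=2)[0].round(3))
p=world(c,[(-3.5,.7,108)])[0]
np.savez("poses.npz",c=c,k=k,p=np.r_[p[:2],c[2],108])
T=tool(c[2])
arm.gripper_to(.5,20)
arm.move_to(np.array([p[0],p[1],240]),T)
print("stop",arm.movel(np.array([p[0],p[1],152]),velocity=120,stop_force=8)); state("down")
n=T[:,1]; f0=np.array(arm.current_wrist_force())
for o in (.35,.25,.2,.16,.13): 
    arm.gripper_to(o,20); f=np.array(arm.current_wrist_force())-f0; print(o,round(arm.current_opening(),3),round(float(f@n),2),round(arm.current_grasp_force(),1))
for n in("side","top"): cv2.imwrite(f"pics/{n}1.png",arm.capture(n)[:,:,::-1])
a=cv2.imread("pics/side1.png")[60:210,200:370];b=cv2.imread("pics/top1.png")[110:260,250:400]
cv2.imwrite("pics/g1.png",np.hstack([cv2.resize(a,(450,400),interpolation=2),cv2.resize(b,(350,350),interpolation=2)[:400] if 0 else cv2.resize(b,(350,400),interpolation=2)]))
E
```

```text
rack [ 5.66938e+02  2.04726e+02 -2.10000e-01  0.00000e+00] [('side', -0.46), ('side', -0.4), ('side', -0.19), ('side', 0.36), ('side', 0.55), ('side', 0.15), ('top', 0.23), ('top', -0.12), ('top', 0.26), ('top', -0.28)]
 freez [ 5.66983e+02  2.04687e+02 -2.10000e-01 -1.64000e-01]
top [ 5.65498e+02  2.04319e+02 -2.03000e-01  0.00000e+00]
side [ 5.68369e+02  2.04651e+02 -2.10000e-01  0.00000e+00]
stop False
down t 4.12 pos [ 601.2 -217.8  152.7] F [-0.1 -0.6  0.8] open 0.501 grip 0.0
0.35 0.349 -0.49 0.0
0.25 0.256 -0.46 0.0
0.2 0.198 -1.39 0.0
0.16 0.162 -1.27 0.0
0.13 0.129 -0.3 0.0
```

View pics/g1.png

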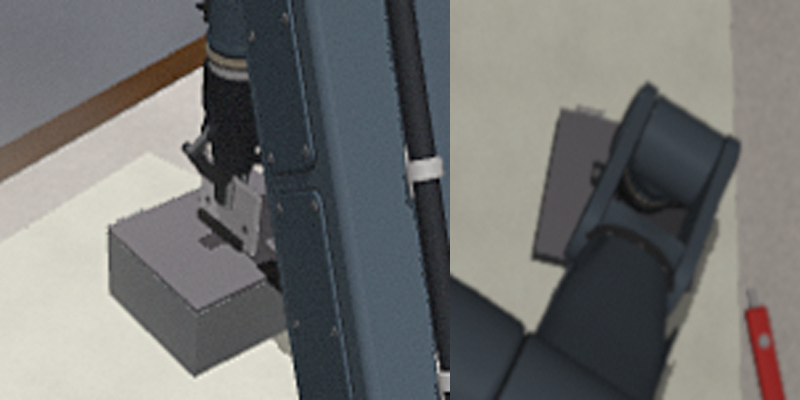

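The finger stands in front of the plate at the middle, and the plate is straddled, still in the groove. Now close and lift.

Run:
```python
from rk import *
d=np.load("poses.npz"); k=d["k"]
arm.gripper_to(0.0,30); state("closed")
arm.gripper_to(0.0,60); state("closed60")
q=arm.current_position(); arm.movel(np.array([q[0],q[1],q[2]+75]),velocity=120); state("lifted")
arm.hold(.2)
s=world(k,[(0,-60,12)])[0]; print(s)
up=arm.current_position()
arm.movel(np.array([s[0]*.5+up[0]*.5-10,-40,215]),frame=tool(k[2]),velocity=200) 
arm.movel(np.array([s[0]+3.5*0,s[1],125]),velocity=200); arm.hold(.3); state("above")
for n in("side","top"): cv2.imwrite(f"pics/{n}2.png",arm.capture(n)[:,:,::-1])
a=cv2.imread("pics/side2.png")[120:290,110:280];b=cv2.imread("pics/top2.png")[150:240,150:280]
cv2.imwrite("pics/g2.png",np.hstack([cv2.resize(a,(480,480),interpolation=2),cv2.resize(b,(320,480),interpolation=2)]))
```

```text
closed t 5.62 pos [ 600.7 -217.4  152. ] F [-0.1 -0.5  0.6] open 0.095 grip 30.8
closed60 t 5.84 pos [ 600.7 -217.4  152.1] F [0.4 0.1 0.7] open 0.085 grip 60.5
lifted t 6.62 pos [ 600.1 -217.   226.3] F [-0.3 -0.2 -2.1] open 0.088 grip 60.4
[554.4563573  146.03870256  12.        ]
above t 9.36 pos [554.8 145.4 125.4] F [ 0.1  0.  -2.8] open 0.082 grip 60.4
```

View pics/g2.png

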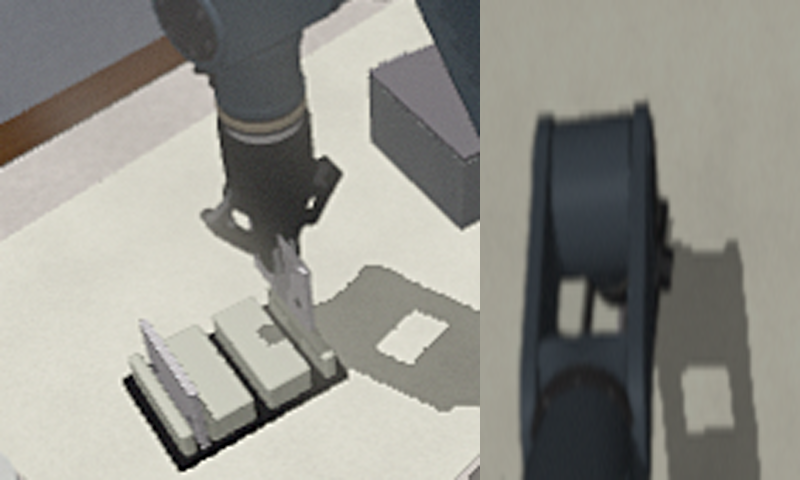

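The plate is held upright over slot 0 (side crop bottom corner near (308,330)), and the spare plate is untouched. Descend with a force stop.

Run:
```python
from rk import *
d=np.load("poses.npz"); k=d["k"]; s=world(k,[(0,-60,12)])[0]
arm.movel(np.array([s[0],s[1],90]),velocity=100,stop_force=10); state("90")
print(arm.movel(np.array([s[0],s[1],52]),velocity=40,stop_force=8)); state("down"); print(np.round(arm.current_torque(),2))
```

```text
90 t 9.96 pos [554.4 146.1  89.7] F [ 0.   0.1 -1.3] open 0.086 grip 60.4
True
down t 10.75 pos [554.  146.   56.1] F [-0.6 -0.4  4.4] open 0.088 grip 61.3
[-0.06  0.    0.02]
```

Contact at TCP z 56.1, which is exactly the slot floor and shows little lateral force. Release, retreat and look.

Run:
```python
from rk import *
d=np.load("poses.npz"); k=d["k"]; c=d["c"]
arm.gripper_to(.2,20); state("rel"); arm.gripper_to(.45)
q=arm.current_position(); arm.movel(np.array([q[0],q[1],170]),velocity=120); state("up")
tab=world(c,[(-130,0,104)])[0]
arm.move_to(np.array([tab[0],tab[1],190]),tool(c[2])); arm.hold(.2); state("over tab")
for n in("side","top"): cv2.imwrite(f"pics/{n}3.png",arm.capture(n)[:,:,::-1])
ims={n:cv2.imread(f"pics/{n}3.png")[:,:,::-1].copy() for n in("side","top")}
P={"side":[ey(-4,-50,50,80),ez(50,4,35,80),ez(-50,-4,35,80)],"top":[ey(4,-50,50,80),ex(50,-4,4,80)]}
s=world(k,[(0,-60,12)])[0]
print(fit({"side":ims["side"]},{"side":P["side"]},[s[0],s[1],k[2],12],rad=2),fit({"side":ims["side"]},{"side":P["side"]},[s[0],s[1],k[2],42],rad=2)[1],s)
a=cv2.imread("pics/side3.png")[120:280,110:360];b=cv2.imread("pics/top3.png")[150:270,150:360]
cv2.imwrite("pics/g3.png",np.vstack([cv2.resize(a,(500,320),interpolation=2),cv2.resize(b,(500,280),interpolation=2)]))
```

```text
rel t 11.01 pos [553.1 146.   55.2] F [-0.1 -0.5 -0.5] open 0.196 grip 0.0
up t 12.46 pos [552.5 145.9 169.3] F [-0.8 -0.7  0.3] open 0.447 grip 0.0
over tab t 13.96 pos [ 477.6 -189.2  189.9] F [ 0.1 -0.4  0. ] open 0.45 grip 0.0
(array([ 5.34543992e+02,  1.57854644e+02, -1.97075858e-01,  1.20000000e+01]), [('side', -0.11), ('side', -0.02), ('side', -0.02)]) [('side', -0.1), ('side', -0.06), ('side', 0.03)] [554.4563573  146.03870256  12.        ]
```

View pics/g3.png

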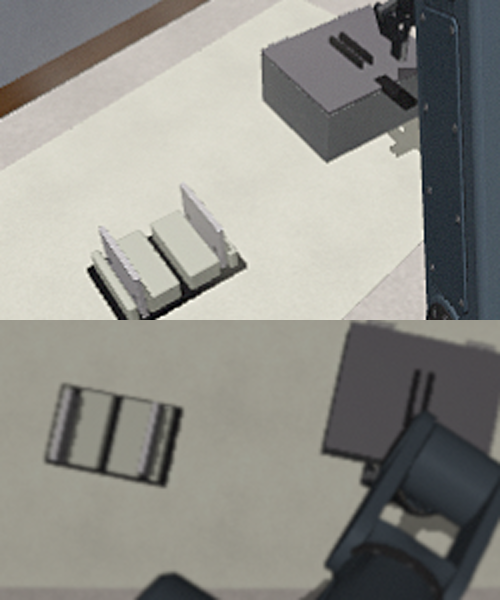

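Plate stands in slot 0 exactly like the spare one beside it; the lid groove is empty and the gripper is over the tab. Now pinch the tab.

Run:
```python
from rk import *
d=np.load("poses.npz"); c=d["c"]; T=tool(c[2]); tab=world(c,[(-130,0,104)])[0]
arm.gripper_to(.6,20)
print(arm.movel(np.array([tab[0],tab[1],84]),velocity=80,stop_force=6)); state("at tab")
f0=np.array(arm.current_wrist_force())
for o in(.45,.38,.33,0): arm.gripper_to(o,25); print(o,round(arm.current_opening(),3),round(float((np.array(arm.current_wrist_force())-f0)@T[:,1]),2))
arm.gripper_to(0,40); state("pinched")
```

```text
False
at tab t 15.82 pos [ 477.4 -190.5   84.5] F [0.4 0.4 0. ] open 0.596 grip 0.0
0.45 0.446 0.1
0.38 0.379 1.23
0.33 0.333 1.38
0 0.277 1.56
pinched t 16.99 pos [ 477.  -190.5   84.1] F [-1.4 -2.4  2.6] open 0.27 grip 41.7
```

Run:
```python
from rk import *
d=np.load("poses.npz"); c=d["c"]; T=tool(c[2]); p0=np.array(arm.current_position()); u=np.array([np.cos(c[2]),np.sin(c[2]),0])
for a in (4,8,14,20,26,32,38,44,50):
    t=np.radians(a); X=-220*np.cos(t)+4*np.sin(t); Z=220*np.sin(t)+4*np.cos(t)
    st=arm.movel(p0+u*(X+220)+np.array([0,0,Z-4]),frame=T,velocity=80,stop_force=20); f=arm.current_wrist_force()
    print(a,st,np.round(f,1),round(arm.current_opening(),3))
    if st: break
arm.hold(.5); state("held")
for n in("side","top"): cv2.imwrite(f"pics/{n}4.png",arm.capture(n)[:,:,::-1])
a=cv2.imread("pics/side4.png")[50:270,110:390];b=cv2.imread("pics/top4.png")[110:270,150:400]
cv2.imwrite("pics/g4.png",np.vstack([cv2.resize(a,(480,330),interpolation=2),cv2.resize(b,(480,270),interpolation=2)]))
```

```text
4 False [-0.1 -2.9 -2.8] 0.268
8 False [-0.4 -2.8 -2.8] 0.272
14 False [-0.4 -2.1 -3.1] 0.27
20 False [-0.3 -1.6 -3.4] 0.275
26 False [-0.5 -1.9 -2.5] 0.273
32 False [-1.  -2.4 -2.7] 0.271
38 False [-2.1 -1.1 -1.6] 0.275
44 False [-1.8 -0.5 -0.3] 0.274
50 False [-2.1  0.6  1.1] 0.279
held t 21.27 pos [ 556.8 -208.3  251.3] F [-2.4  1.8  1. ] open 0.274 grip 42.8
```

View pics/g4.png

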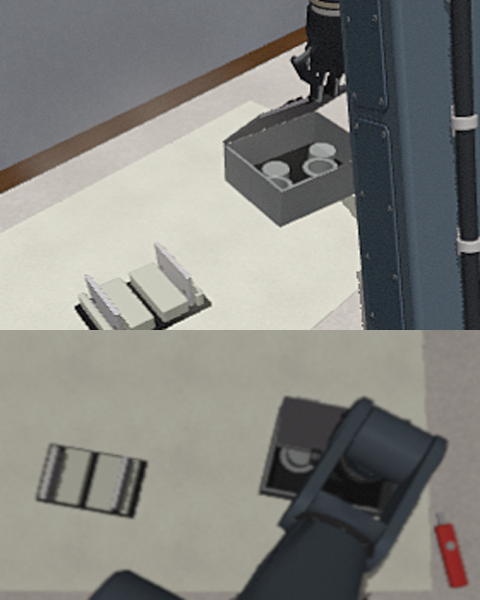

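The lid is raised with the tab in the fingers, the case interior shows, and both plates stand in the rack. The lid's +y front corner seems near side pixel (288,115) (crop (305,97)); I'll check the angle against projections.

Run:
```python
from rk import *
d=np.load("poses.npz"); c=d["c"]
a=cv2.imread("pics/side4.png"); S=6; x0,y0=225,95; im=cv2.resize(a[y0:y0+70,x0:x0+110],None,fx=S,fy=S,interpolation=2)
for ang,col in((45,(0,255,255)),(50,(0,0,255)),(55,(0,255,0))):
    t=np.radians(ang); L=lambda s,h:(90-s*np.cos(t)+h*np.sin(t),110,100+s*np.sin(t)+h*np.cos(t))
    P=world(c,[L(0,0),L(180,0),L(180,8),L(0,8)]); uv=project("side",P); print(ang,uv[:3].round(1).tolist(), project("top",P)[1:3].round(1).tolist())
    cv2.polylines(im,[((uv-[x0,y0]+.5)*S).astype(np.int32)],True,col,1)
cv2.imwrite("pics/g5.png",im)
```

```text
45 [[239.7, 146.2], [263.6, 132.7], [262.4, 130.0]] [[291.5, 182.0], [292.1, 179.8]]
50 [[239.7, 146.2], [261.2, 127.5], [259.9, 124.8]] [[292.6, 177.6], [293.2, 175.3]]
55 [[239.7, 146.2], [258.6, 122.4], [257.3, 119.9]] [[293.8, 172.9], [294.4, 170.5]]
```

View pics/g5.png

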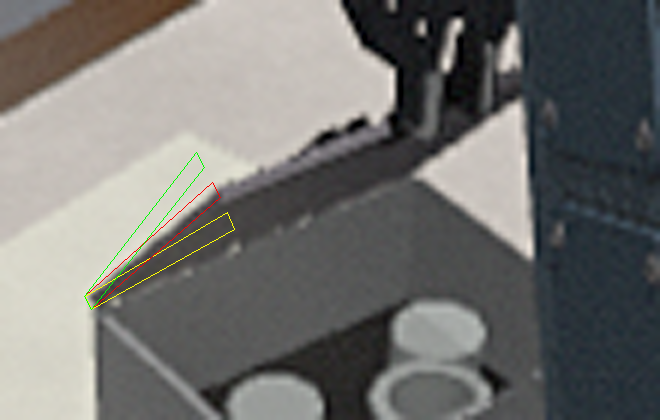

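The lid edge coincides with the red 50° outline: its corner is at crop (217,190), against 45° and 55° lines that are clearly off. The lid is still held, so I'm handing in.

Run:
```python
from rk import *
state(); print(arm.close_job())
```

```text
t 21.37 pos [ 556.8 -208.3  251.3] F [-1.4  2.1  0.4] open 0.27 grip 42.8
the job is handed in; nothing more can be done
None
```

The plate stands upright, fully down and released in slot 0, and the lid is held in the fingers at about 50° in the camera check; I handed the job in at 21.4 s, with the spare plate still in its slot and no contact with the domes or cutter.

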